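# Hook the spare-parts tote out of the bench shelf and fetch the encoder

## Task

The spare encoder is in the red tote, pushed back under the wire deck of the bench shelf. Take the pull hook from the blue mat, drop its blade inside the tote's front wall and drag the tote forward with it, not with your hand, until the encoder stands clear of the deck, leaving the tote flat on the base board; then lay the hook back on the mat, lift out the encoder and stand it upright on the mat. The encoder is delicate, so do not tip it over or drop it, and leave the grey tote, the motor and its cover where they are.

Things in the scene. Friction and masses are not known exactly. Their poses are not given: they have to be found in the camera images.
- shelf: Stepped bench shelf, fixed. Origin on the bench under the middle of the wire deck's front edge; +x runs into the shelf, y along its width, z up. White base board 16 mm thick, 420 mm wide, from x = -205 to +315 mm; its part at negative x is the open ledge in front of the deck. Two totes stand side by side on the board under the deck, about 90 mm either side of the middle, fronts to the ledge.
- deck_front (a point): Middle of the front edge of the shelf's see-through wire deck, on its underside, 168 mm above the bench; axes as the shelf's. The deck is 10 mm thick and reaches 300 mm back in x and 205 mm either side in y. It stands on four 16 mm posts, 201 mm tall, at its corners (x = 8 and 292 mm, y = -197 and +197 mm); a reel and a tin, 50 mm high, stand on its rear corners.
- tote: Red open tote holding the encoder, loose, 0.4 to 0.75 kg empty, 180 (x) x 150 (y) x 65 mm high, walls and floor 4 mm, rim flange 5 mm outwards. Origin at the centre of its underside, z up; -x is its front, 30 to 65 mm behind the deck's front edge. A divider 46 mm high at x = +35 mm parts off rear stock; the encoder stands in front of it, at least 25 mm behind the front wall.
- tote_lip (a point): Top of the red tote's front wall, in the middle of its width and thickness, 65 mm above the tote's underside; axes as the tote's.
- other_tote: Grey tote of the same size, full of connectors, standing in the other half of the shelf; leave it alone. Origin at the centre of its underside.
- encoder_mid (a point): Spare shaft encoder, 0.3 kg, upright in the red tote. Black round housing 58 mm across, 44 mm high; on it a flange 36 mm across, 10 mm high, then a shaft 10 mm across, 20 mm long: 74 mm in all. Point on its axis 37 mm above its underside; z up along the axis. A metal connector 18 mm thick sticks out along +x (roughly to the tote's rear), to 45 mm from the axis, 22 mm above the underside.
- hook_grip (a point): Pull hook, 0.2 kg, 220 mm long, lying blade down on the mat. Point: middle of its black grip sleeve (92 long, 24 wide in y, 20 mm high), 17.5 mm above the mat. x level along the tool from T handle to blade, z up. The orange T bar (100 mm long, 20 thick) lies across at x = -65 mm; a flat shank 16 mm wide climbs from it at 6.6 degrees through the sleeve to the blade at x = +143 mm.
- hook_tip (a point): Middle of the lower edge of the hook's blade, resting on the mat as the hook lies; axes as hook_grip's. The blade is a steel plate 30 mm wide (y), 4 mm thick (x), straight down from the shank's end; 31 mm of it is free below the shank, whose top is 37 mm above the tip. hook_grip lies at x = -143, z = +17.5 mm from here.
- mat_top (a point): Middle of the top face of the blue silicone mat, 440 (x) x 320 mm (y), 3 mm thick, fixed to the bench. The hook lies on its half at negative x, the motor and its cover at its edge of positive x; between them, about x = -20 to +50 mm, it is free.
- motor_mid (a point): Servo motor under repair, 2.6 kg, 80 x 80 mm section, 180 mm long with its shaft, black sockets on top up to 111 mm high, lying on the mat; x along it towards the shaft, its open rear end near the cover. Point on its axis, 40 mm above the mat; leave it alone.
- cover: The motor's rear cover, a cast plate 80 x 80 mm, 22 mm high with its round rim, lying flat on the mat; leave it alone. Origin at the centre of its underside.
There are look-alikes about, which are no part of the job. There is more than one size of the part that bears encoder_mid; the job needs the middle-sized. Of the things shaped like the tote, the red one is meant.

How it is judged:
By the outcome, as a careful person would: the job done as asked, in the order asked, and still so for the second after the job is handed in, with the robot touching nothing.
It also fails if it takes over 61 s, if anything falls off the work surface, if the arm or the gripper's body presses on something with over 40 N, if the wrist force passes 120 N, or if a joint passes its speed limit or range.

## Robot

A 6-joint arm with a two-finger parallel gripper is mounted at the origin on the work surface. World frame = base frame: x ahead of the robot, y to its left, z up, the work surface at z = 0. Lengths are in mm, angles in rad, forces in N, time in s.
With the tool pointing down it reaches from about 400 to 925 mm from the base axis. Payload 12.5 kg.
Tool frame: the origin (TCP) lies on the centre line of the jaws, within the pads' length; the fingertips stand 8 mm ahead of it and the grasp point (between the pads) lies 11 mm behind it; z points along the fingers, x is the direction in which the jaws open and shut, and the axes are right-handed (so a half turn about z gives the same grasp; the last joint's range is limited). The gripper opens to 95 mm and grips with 3 to 60 N. Pads are 20 mm wide; open, the fingers measure 119 mm over their backs; the gripper's body (75 mm by 180 mm) begins 59 mm behind the grasp point.
Start: joints at [1.004, 0.491, 1.559, -0, 1.092, -0.106], TCP at [277.902, 559.836, 222.661] pointing down, gripper open.
Joint ranges: [-3.1, 3.1], [-0.84, 2.19], [0.05, 2.79], [-1.13, 4.28], [0.06, 2.93], [-2.69, 2.69]. Speed limits (rad/s): [2.22, 2.22, 2.79, 3.14, 3.14, 3.14].

## Interface

Orientations are given as [roll, pitch, yaw] about the fixed x, y, z axes, in that order (R = Rz(yaw) Ry(pitch) Rx(roll)).
In Python, from cell import env gives the robot as it stands. The module is installed in compiled form; this text tells all that it offers.
- The arm moves only by the tool send_rows, never from a script. Its argument "moves" is a list that holds one entry, the list of rows, each a list of 6 numbers: the shift along the tool's x, y, z as a fraction of full scale, then the turn, a rotation vector about the tool's x, y, z as a fraction of full scale. A call has 1 to 12 rows; each row is the pose to reach, as a shift and turn from the pose commanded when the call began, along the tool's axes at that moment; what a row does not reach only later rows make up. Full scale, the value 1, is 0.3 m for a shift and 90 degrees for a turn. A row lasts 1/12 s, in which the tool goes at most 41.7 mm and 7.16 degrees, less where a joint would pass 70% of its speed; a pose out of reach is approached as far as the arm can. A call with a number of a shift or a turn outside -1 to 1 is refused whole. A call with a gripper value outside its range is refused whole. "grip" is the gripper's target within -1 to 1 (shut at 1, half-way at 0, fully open at -1), set as the call begins (left out, the last holds). The fingers move at their own pace and stop on an object; the grip force is fixed at half the most. Time passes only in rows, so rows that repeat a pose let the fingers close. It gives the time, the measured TCP pose, the force and the opening at its end, in the units of the state.
- env.state(): the state, without advancing time (a new reading comes with each control period).
- env.read_camera(name): name is "side" or "top" or "wrist"; returns a dict with "image" (384x512x3 uint8, red, green, blue), "mtx" (3x3 intrinsics, pixels), "T" (4x4, takes a point from camera to world coordinates); the wrist camera has in their place "mount" (4x4, takes a point from camera to tool coordinates, whose origin is the TCP and whose axes are the tool frame's). Camera axes: x right, y up, looking along -z (the intrinsics and any distortion apply to the point x, -y, -z); pixel columns grow to the right and rows downward; lengths in mm; the calibration is good to about 2 mm. A picture is of the moment at which its call begins: read the wrist's pose just before it. There is no depth.
- env.job_done(): hands the job in, once; it reports no verdict.
Trained networks look in the newest picture that a camera, given by its name, has taken for a name from the list of things; names that differ only in an ending like _2 or _b are one class to them, and where a whole thing is asked for, a point or a joint stands for the part that bears it (a point fixed in the world has none). Each returns a list of dicts, best first, with "confidence" (0 to 1); they miss things now and then, are a little off and sometimes report something else, mostly with a low value. They report only what shows in the picture. A call takes as long as a camera call. They do not tell look-alikes from the thing itself.
- env.look_for(camera, thing): "xy" ([column, row] in pixels, amid what is visible of it).
- env.outline_of(camera, thing): "region" (384x512 bool, what is visible of it) and "xy" ([column, row] in pixels, amid what is visible of it).
The state is a dict: "t": time; "joints": joint angles; "qvel": joint speeds; "tau": joint torques, N m; "eef_pos": TCP position; "tcp_rot": TCP orientation; "ft_force": force on the tool from outside, world axes, zero at the start; "moment": the same for the moment, N m; "opening": opening from 0.0 (shut) to 1.0 (fully open).
Only numpy, scipy, OpenCV 4.12 (cv2) and the standard library are available. Lean on these libraries where they do the work, as an engineer would, in place of code of your own. Each camera call takes 0.05 s, during which the arm holds its last target. There are 200 camera calls.

## Working session

There is one attempt and no reset: what is moved stays moved. The work goes in short steps, Python scripts to look and compute and a tool call to move; the robot and the scene stay as the last step left them, time stands still between calls to the robot, and variables do not carry over. Pictures are saved under pics/ and viewed, about 8 in all and at most 12, crops included, and the job is handed in when it is done.

Besides the shell and the picture viewer there is one more tool, called after "Emit:" as a command line: name --argument value ..., lists and objects as JSON in quotes. send_rows: Moves the arm, as the interface text tells. Its arguments: {"type":"object","properties":{"moves":{"type":"array","items":{"type":"array","items":{"type":"array","items":{"type":"number"}}}},"grip":{"type":"number"}},"required":["moves"]}

```bash
mkdir -p pics; cat > h.py <<'E'
from cell import env
import numpy as np, cv2
from scipy.spatial.transform import Rotation as R
def cam(name):
    s=env.state(); c=env.read_camera(name)
    if 'T' in c: T=np.array(c['T'])
    else:
        W=np.eye(4); W[:3,:3]=R.from_euler('xyz',s['tcp_rot']).as_matrix(); W[:3,3]=s['eef_pos']; T=W@np.array(c['mount'])
    return c['image'],np.array(c['mtx']),T
def ray(px,K,T):
    d=np.linalg.inv(K)@np.array([px[0],px[1],1.]); d=np.array([d[0],-d[1],-d[2]])
    return T[:3,3],T[:3,:3]@d
def at_z(px,K,T,z):
    o,d=ray(px,K,T); return o+d*(z-o[2])/d[2]
def proj(p,K,T):
    q=np.linalg.inv(T)@np.append(p,1); q=K@np.array([q[0],-q[1],-q[2]]); return q[:2]/q[2]
def save(img,n): cv2.imwrite('pics/'+n,img[:,:,::-1])
E
python3 - <<'E'
from h import *
print(env.state())
ims=[]
for n in ['top','side']:
    im,K,T=cam(n); save(im,n+'0.png'); print(n,K.tolist(),T.round(3).tolist(), {k:v.shape if hasattr(v,'shape') else v for k,v in env.read_camera(n).items() if k not in('image','mtx','T')})
    for th in ['shelf','tote','other_tote','encoder_mid','hook_grip','mat_top','motor_mid','cover','deck_front','tote_lip','hook_tip']:
        r=env.look_for(n,th); print(th,[(np.round(x['xy']).tolist(),round(x['confidence'],2)) for x in r][:4])
E
```

```text
{'t': 0.0, 'joints': array([ 1.00441683e+00,  4.91538294e-01,  1.55945446e+00, -1.57957896e-05,
        1.09170923e+00, -1.05587242e-01]), 'qvel': array([-0.00270288,  0.00145743, -0.00168996, -0.0002489 ,  0.00227617,
       -0.00056477]), 'tau': array([-3.39890736e-03, -6.12636065e+01, -2.58174419e+01,  6.91151619e-02,
        4.82896809e-02, -1.18875128e-04]), 'eef_pos': array([277.75698058, 559.62032951, 222.07323301]), 'tcp_rot': array([-3.14148967e+00,  1.10463269e-03,  1.11001142e+00]), 'ft_force': array([ 0.10356977,  0.49585255, -0.09486785]), 'moment': array([0.0427114 , 0.04319926, 0.00359742]), 'opening': 1.0015843930737116}
top [[479.96501792510827, 0.0, 251.10826996181288], [0.0, 479.96501792510827, 196.10758984843437], [0.0, 0.0, 1.0]] [[0.023, 0.998, -0.056, 506.77], [-1.0, 0.023, -0.001, 98.136], [0.0, 0.057, 0.998, 1548.607], [0.0, 0.0, 0.0, 1.0]] {}
shelf [([251.0, 208.0], 0.62)]
tote [([87.0, 272.0], 0.86), ([202.0, 172.0], 0.74), ([211.0, 178.0], 0.17)]
other_tote [([200.0, 236.0], 0.91), ([393.0, 240.0], 0.45)]
encoder_mid [([212.0, 181.0], 0.76), ([234.0, 122.0
[... 302 characters left out ...]
21.23725482569296, 0.0, 257.09766838197254], [0.0, 421.23725482569296, 201.12559128128194], [0.0, 0.0, 1.0]] [[0.582, -0.709, 0.399, 1262.772], [0.813, 0.507, -0.286, -363.5], [0.001, 0.491, 0.871, 1573.461], [0.0, 0.0, 0.0, 1.0]] {}
shelf [([250.0, 208.0], 0.76)]
tote [([291.0, 196.0], 0.83), ([316.0, 118.0], 0.8)]
other_tote [([266.0, 172.0], 0.95), ([246.0, 211.0], 0.25)]
encoder_mid [([326.0, 156.0], 0.64), ([305.0, 248.0], 0.44)]
hook_grip [([139.0, 252.0], 0.62)]
mat_top [([161.0, 260.0], 0.59)]
motor_mid [([166.0, 291.0], 0.81)]
cover [([209.0, 272.0], 0.93)]
deck_front [([247.0, 211.0], 0.94)]
tote_lip [([315.0, 119.0], 0.93), ([292.0, 196.0], 0.62)]
hook_tip [([136.0, 251.0], 0.72)]
```

```bash
python3 -c "
import cv2
a=cv2.imread('pics/top0.png');cv2.imwrite('pics/topb.png',cv2.resize(a,(800,600),interpolation=cv2.INTER_CUBIC))"
```

```text
(no output)
```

View pics/topb.png

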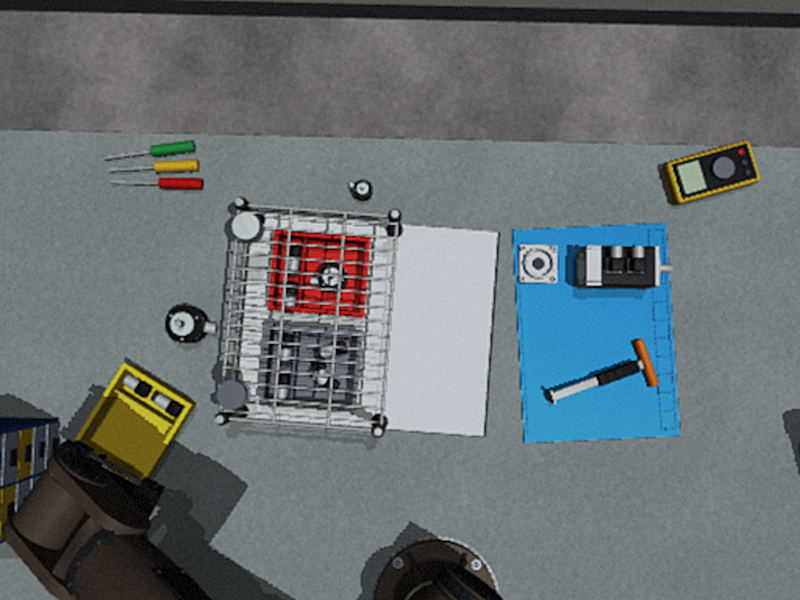

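View pics/side0.png

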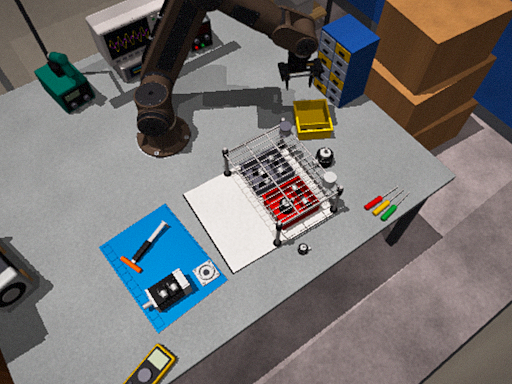

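The top view shows the red tote under the deck at about (320,275) in the 800-wide picture, with the grey tote below it. The hook is on the mat with its blade near (550,398) and the T at (647,362). The look-alikes are a yellow tote and two other encoders outside the shelf. Both cameras agree that the open ledge faces the mat (world -y).

```bash
python3 - <<'E'
from h import *
im,K,T=cam('top'); s=512/800
P=lambda x,y,z: at_z((x*s,y*s),K,T,z).round(1)
# mat corners
for n,p in dict(matTL=(513,230),matTR=(664,224),matBL=(525,442),matBR=(679,435)).items(): print(n,P(*p,3))
for n,p in dict(ledgeTR=(498,232),ledgeBR=(486,437)).items(): print(n,P(*p,16))
for n,p in dict(postFR=(394,214),postFL=(378,427),postBR=(239,204),postBL=(221,418)).items(): print(n,P(*p,201))
print('blade',P(549,394,40),'T',P(647,363,13))
print('tote corners',P(371,236,81),P(366,317,81),P(274,232,81),P(266,311,81))
print('encoder shaft top',P(328,276,94))
for th in ['hook_grip','tote','encoder_mid','mat_top']:
    for r in env.outline_of('top',th):
        g=r['region']; ys,xs=np.nonzero(g); c=cv2.minAreaRect(np.c_[xs,ys].astype(np.float32)); z={'hook_grip':20,'tote':81,'encoder_mid':60,'mat_top':3}[th]
        print(th,round(r['confidence'],2),g.sum(),[at_z(q,K,T,z).round().tolist()[:2] for q in cv2.boxPoints(c)],P(*(np.array(r['xy'])/s),z))
E
```

```text
matTL [ 759.  -146.7    3. ]
matTR [ 778.8 -460.1    3. ]
matBL [ 323.1 -177.5    3. ]
matBR [ 344.7 -492.1    3. ]
ledgeTR [ 752.  -113.8   16. ]
ledgeBR [332.9 -96.   16. ]
postFR [750.8 100.7 201. ]
postFL [367.1 120.3 201. ]
postBR [762.5 382.2 201. ]
postBL [376.5 400.8 201. ]
blade [ 423.9 -217.6   40. ] T [ 490.1 -422.6   13. ]
tote corners [727.8 145.2  81. ] [567.8 151.   81. ] [731.2 336.6  81. ] [575.  347.2  81. ]
encoder shaft top [645.5 226.5  94. ]
hook_grip 0.76 680 [[505.0, -207.0], [543.0, -429.0], [445.0, -444.0], [407.0, -223.0]] [ 457.  -366.9   20. ]
tote 0.64 2766 [[575.0, 346.0], [739.0, 338.0], [727.0, 144.0], [563.0, 153.0]] [655.8 240.6  81. ]
tote 0.56 3217 [[314.0, 711.0], [476.0, 618.0], [393.0, 475.0], [232.0, 568.0]] [345.1 603.9  81. ]
tote 0.3 676 [[466.0, -190.0], [541.0, -391.0], [450.0, -423.0], [375.0, -223.0]] [ 469.9 -344.3   81. ]
encoder_mid 0.73 277 [[635.0, 268.0], [687.0, 226.0], [649.0, 181.0], [598.0, 222.0]] [645.5 224.5  60. ]
encoder_mid 0.71 608 [[545.0, 563.0], [604.0, 508.0], [540.0, 440.0], [481.0, 495.0]] [536.2 502.5  60. ]
encoder_mid 0.56 137 [[834.0, 189.0], [851.0, 157.0], [815.0, 137.0], [797.0, 170.0]] [829.4 167.3  60. ]
mat_top 0.6 10944 [[760.0, -142.0], [786.0, -469.0], [340.0, -495.0], [315.0, -173.0]] [ 524.7 -301.8    3. ]
```

```bash
cat >> h.py <<'E'
def plan(*targets, base=None):
    """targets (x,y,z,yaw) -> row numbers from the present pose, tool kept straight down"""
    s=env.state(); p0,r0=(s['eef_pos'],R.from_euler('xyz',s['tcp_rot'])) if base is None else base
    for t in targets:
        d=r0.inv().apply(np.array(t[:3])-p0)/300
        w=(r0.inv()*R.from_euler('xyz',[np.pi,0,t[3]])).as_rotvec()/(np.pi/2)
        print(t,np.r_[d,w].round(3).tolist())
E
python3 - <<'E'
from h import *
plan((400,420,310,.9),(450,280,320,.6),(470,-357,300,.311))
b=(np.array([450,280,320.]),R.from_euler('xyz',[np.pi,0,.6]))
plan((480,0,280,.311),(480,-20,280,.311),(470,-300,250,.311),base=b)
E
```

```text
(400, 420, 310, 0.9) [-0.236, 0.572, -0.291, -0.0, -0.0, 0.134]
(450, 280, 320, 0.6) [-0.58, 0.929, -0.325, -0.0, -0.0, 0.325]
(470, -357, 300, 0.311) [-2.452, 1.933, -0.258, -0.0, -0.0, 0.509]
(480, 0, 280, 0.311) [-0.444, 0.827, 0.133, -0.0, -0.0, 0.184]
(480, -20, 280, 0.311) [-0.482, 0.882, 0.133, -0.0, -0.0, 0.184]
(470, -300, 250, 0.311) [-1.037, 1.633, 0.233, -0.0, -0.0, 0.184]
```

Emit:
send_rows --moves '[[[-0.12,0.28,-0.2,0,0,0.07],[-0.24,0.57,-0.3,0,0,0.14],[-0.24,0.57,-0.3,0,0,0.14],[-0.24,0.57,-0.3,0,0,0.2],[-0.58,0.93,-0.32,0,0,0.32],[-0.58,0.93,-0.32,0,0,0.32],[-0.58,0.93,-0.32,0,0,0.32],[-0.58,0.93,-0.32,0,0,0.32],[-0.58,0.93,-0.32,0,0,0.32],[-0.58,0.93,-0.32,0,0,0.32],[-0.58,0.93,-0.32,0,0,0.32]]]' --grip -1

```text
t: 2.47
eef_pos: [450.8, 279.3, 318.9]
tcp_rot: [-3.141, -0.001, 0.605]
ft_force: [0.2, 1.2, -0.1]
opening: 0.999
```

Emit:
send_rows --moves '[[[-0.48,0.88,0.13,0,0,0.18],[-0.48,0.88,0.13,0,0,0.18],[-0.48,0.88,0.13,0,0,0.18],[-0.48,0.88,0.13,0,0,0.18],[-0.48,0.88,0.13,0,0,0.18],[-0.48,0.88,0.13,0,0,0.18],[-0.48,0.88,0.13,0,0,0.18],[-0.48,0.88,0.13,0,0,0.18]]]'

```text
t: 3.13
eef_pos: [483.1, -21.9, 278.7]
tcp_rot: [3.142, 0.001, 0.323]
ft_force: [0.2, 0.4, -0.4]
opening: 0.998
```

```bash
python3 - <<'E'
from h import *
s=env.state();print(s['t'],s['eef_pos'],s['tcp_rot'])
plan((480,-250,250,.311),(480,-290,230,.311))
E
```

```text
3.1333 [483.1125302  -21.93942111 278.71162319] [3.14151814e+00 9.56926962e-04 3.23405146e-01]
(480, -250, 250, 0.311) [-0.251, 0.717, 0.096, 0.0, 0.001, 0.008]
(480, -290, 230, 0.311) [-0.294, 0.844, 0.163, 0.0, 0.001, 0.008]
```

Emit:
send_rows --moves '[[[-0.29,0.84,0.16,0,0,0],[-0.29,0.84,0.16,0,0,0],[-0.29,0.84,0.16,0,0,0],[-0.29,0.84,0.16,0,0,0],[-0.29,0.84,0.16,0,0,0],[-0.29,0.84,0.16,0,0,0],[-0.29,0.84,0.16,0,0,0],[-0.29,0.84,0.16,0,0,0],[-0.29,0.84,0.16,0,0,0]]]'

```text
t: 3.88
eef_pos: [481.2, -285.0, 230.9]
tcp_rot: [-3.14, 0.0, 0.324]
ft_force: [-0.2, -0.4, 0.1]
opening: 1.001
```

```bash
python3 - <<'E'
from h import *
im,K,T=cam('wrist'); save(im,'w1.png'); np.savez('w1',K=K,T=T); print(T.round(2))
for th in ['hook_grip','hook_tip']:
    for r in env.outline_of('wrist',th)[:2]:
        g=r['region']; ys,xs=np.nonzero(g); print(th,r['confidence'],g.sum(),at_z(r['xy'],K,T,20).round(1))
E
```

```text
[[ 9.5000e-01 -3.1000e-01 -8.0000e-02  4.5755e+02]
 [ 3.2000e-01  9.2000e-01  2.4000e-01 -2.1676e+02]
 [ 0.0000e+00 -2.6000e-01  9.7000e-01  3.9334e+02]
 [ 0.0000e+00  0.0000e+00  0.0000e+00  1.0000e+00]]
hook_grip 0.66 3050 [ 454.4 -338.2   20. ]
hook_tip 0.84 3131 [ 456.8 -335.3   20. ]
```

View pics/w1.png

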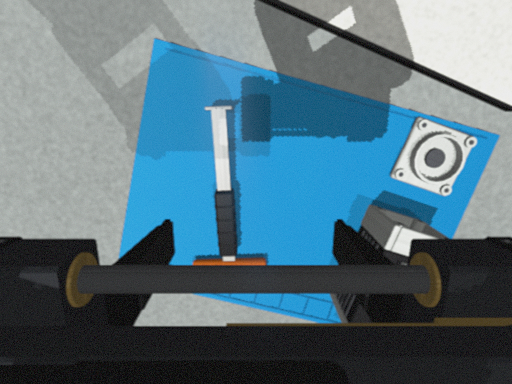

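The wrist view shows the blade at (218,107), the sleeve running from (224,191) to (228,255), and the T just below it. The motor and cover are well clear.

```bash
python3 - <<'E'
from h import *
d=np.load('w1.npz');K,T=d['K'],d['T']
b=at_z((218.5,107),K,T,40);f=at_z((224,191),K,T,36);r=at_z((228,256),K,T,25)
print(b,f,r,'mid',(f+r)/2)
u=(b-r)[:2]; a=np.arctan2(u[1],u[0]); u/=np.hypot(*u)
a2=np.arctan2(*(f-r)[:2][::-1]); print('dir',a,a2,'len',np.hypot(*(f-r)[:2]),'grip from blade',b[:2]-143*u)
y=a-np.pi/2; m=(b[:2]-143*u+(f+r)[:2]/2)/2
print(m)
plan((*m,60,y),(*m,15.5,y))
E
```

```text
[ 419.39888924 -223.84021522   40.        ] [ 453.63548405 -315.12229406   36.        ] [ 484.63332962 -400.96075713   25.        ] mid [ 469.13440683 -358.04152559   30.5       ]
dir 1.9236848221017881 1.9173416097174512 len 91.26394782296656 grip from blade [ 468.82108305 -358.02831737]
[ 468.97774494 -358.03492148]
(np.float64(468.9777449414528), np.float64(-358.0349214819765), 60, np.float64(0.3528884953068916)) [-0.118, 0.221, 0.573, -0.0, -0.0, -0.017]
(np.float64(468.9777449414528), np.float64(-358.0349214819765), 15.5, np.float64(0.3528884953068916)) [-0.118, 0.221, 0.721, -0.0, -0.0, -0.017]
```

Emit:
send_rows --moves '[[[-0.118,0.221,0.3,0,0,-0.017],[-0.118,0.221,0.5,0,0,-0.017],[-0.118,0.221,0.58,0,0,-0.017],[-0.118,0.221,0.58,0,0,-0.017],[-0.118,0.221,0.63,0,0,-0.017],[-0.118,0.221,0.68,0,0,-0.017],[-0.118,0.221,0.71,0,0,-0.017],[-0.118,0.221,0.721,0,0,-0.017],[-0.118,0.221,0.721,0,0,-0.017],[-0.118,0.221,0.721,0,0,-0.017]]]'

```text
t: 4.87
eef_pos: [469.3, -359.6, 16.8]
tcp_rot: [3.14, -0.001, 0.352]
ft_force: [0.3, 0.5, 0.3]
opening: 1.001
```

Emit:
send_rows --moves '[[[0,0,0,0,0,0],[0,0,0,0,0,0],[0,0,0,0,0,0],[0,0,0,0,0,0],[0,0,0,0,0,0],[0,0,0,0,0,0],[0,0,0,0,0,0],[0,0,0,0,0,0],[0,0,0,0,0,0],[0,0,0,0,0,0]]]' --grip 1

```text
t: 5.7
eef_pos: [468.3, -359.7, 15.2]
tcp_rot: [-3.141, -0.0, 0.351]
ft_force: [-0.1, -0.5, -0.3]
opening: 0.356
```

Emit:
send_rows --moves '[[[0,0,0,0,0,0],[0,0,0,0,0,0],[0,0,0,0,0,0],[0,0,0,0,0,0],[0,0,0,0,0,0]]]'

```text
t: 6.12
eef_pos: [468.4, -359.7, 15.3]
tcp_rot: [-3.142, -0.0, 0.351]
ft_force: [0.2, -0.2, -0.5]
opening: 0.249
```

```bash
python3 - <<'E'
from h import *
s=env.state();print(s['t'],s['eef_pos'],s['tcp_rot'],s['opening'],s['ft_force'])
# hook home: TCP pose (468.3,-359.7,15.2,.351)
plan((480,-340,120,.351),(540,-180,170,.15),(600,-110,170,-.04))
E
```

```text
6.1167 [ 468.36294496 -359.72976021   15.2574223 ] [-3.14151459e+00 -5.31075222e-05  3.51313900e-01] 0.24920042735822784 [ 0.21037022 -0.24791242 -0.45955985]
(480, -340, 120, 0.351) [0.059, -0.048, -0.349, -0.0, -0.0, 0.0]
(540, -180, 170, 0.15) [0.43, -0.48, -0.516, -0.0, -0.0, 0.128]
(600, -110, 170, -0.04) [0.698, -0.631, -0.516, -0.0, -0.0, 0.249]
```

Emit:
send_rows --moves '[[[0,0,-0.03,0,0,0],[0,0,-0.1,0,0,0],[0.0,0.0,-0.2,0,0,0],[0.06,-0.05,-0.32,0,0,0],[0.12,-0.12,-0.42,0,0,0.05],[0.2,-0.22,-0.5,0,0,0.1],[0.29,-0.32,-0.52,0,0,0.15],[0.39,-0.42,-0.52,0,0,0.2],[0.5,-0.5,-0.52,0,0,0.247],[0.6,-0.57,-0.52,0,0,0.247],[0.7,-0.63,-0.52,0,0,0.247],[0.7,-0.63,-0.52,0,0,0.247]]]'

```text
t: 7.12
eef_pos: [603.1, -105.4, 172.0]
tcp_rot: [-3.141, -0.002, -0.033]
ft_force: [-0.8, 0.2, -1.9]
opening: 0.251
```

```bash
python3 - <<'E'
from h import *
s=env.state();print(s['t'],s['eef_pos'],s['tcp_rot'],s['opening'],s['ft_force'])
im,K,T=cam('wrist'); save(im,'w2.png'); np.savez('w2',K=K,T=T)
plan((639.5,-75,140,-.037))
E
```

```text
7.1167 [ 603.06562093 -105.36009953  171.95750098] [-3.14091474e+00 -1.65228192e-03 -3.26480312e-02] 0.2512419816538512 [-0.75695016  0.24874373 -1.90538052]
(639.5, -75, 140, -0.037) [0.123, -0.112, 0.105, -0.0, -0.0, 0.003]
```

View pics/w2.png

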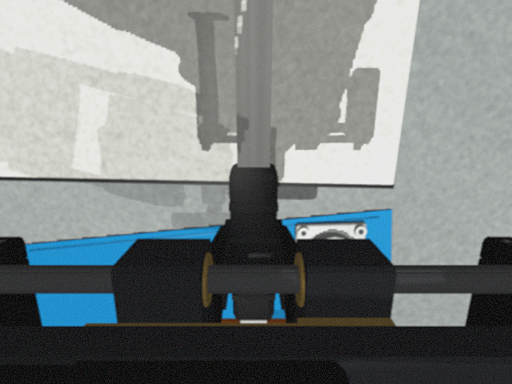

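Emit:
send_rows --moves '[[[0.05,-0.04,0.05,0,0,0.003],[0.11,-0.08,0.1,0,0,0.003],[0.125,-0.1,0.16,0,0,0.003],[0.125,-0.1,0.2,0,0,0.003],[0.125,-0.12,0.2,0,0,0.003],[0.127,-0.2,0.2,0,0,0.003],[0.129,-0.28,0.2,0,0,0.003],[0.131,-0.36,0.2,0,0,0.003],[0.132,-0.42,0.2,0,0,0.003],[0.134,-0.45,0.2,0,0,0.003],[0.134,-0.45,0.2,0,0,0.003],[0.134,-0.45,0.2,0,0,0.003]]]'

```text
t: 8.17
eef_pos: [645.5, 22.8, 111.9]
tcp_rot: [3.141, -0.0, -0.041]
ft_force: [-0.6, -0.1, -1.1]
opening: 0.248
```

```bash
python3 - <<'E'
from h import *
s=env.state();print(s['t'],s['eef_pos'],s['tcp_rot'],s['opening'],s['ft_force'])
p=s['eef_pos']; y=s['tcp_rot'][2]; u=np.array([-np.sin(y),np.cos(y),0])
tip=p+144.6*u+[0,0,-12.3]; print('tip',tip)
o=[]
for n in ['top','side']:
    im,K,T=cam(n); save(im,n+'1.png')
    q=proj(tip+[0,0,37],K,T); print(n,'blade top px',q,'lip',proj([648,155,81],K,T))
    c=np.array(proj([648,190,81],K,T)).astype(int); f=cv2.resize(im[c[1]-45:c[1]+45,c[0]-65:c[0]+65],(780,540),interpolation=cv2.INTER_CUBIC)
    for P,col in [(tip,(0,255,0)),(tip+[0,0,37],(255,255,0)),([648,155,81],(0,255,255)),([568,151,81],(0,0,255)),([728,145,81],(0,0,255))]:
        v=((np.array(proj(P,K,T))-c+[65,45]+.5)*6).astype(int); cv2.circle(f,tuple(int(a) for a in v),5,col,2)
    o.append(cv2.resize(f,(590,408)) if 0 else cv2.resize(f,(430,298)))
save(np.vstack(o),'c1.png')
plan((p[0],p[1],69.3,y))
E
```

```text
8.1667 [645.4665919   22.7858196  111.94980877] [ 3.14142304e+00 -4.70816521e-04 -4.11923007e-02] 0.24800921999330444 [-0.58406403 -0.13867118 -1.08672182]
tip [651.42131424 167.2631579   99.64980877]
top blade top px [228.80174243 173.69454749] lip [233.60545129 176.76673028]
side blade top px [276.19064052 201.8169535 ] lip [272.68248253 209.53134566]
(np.float64(645.4665918971064), np.float64(22.785819598741337), 69.3, np.float64(-0.04119230069990776)) [-0.0, -0.002, 0.141, 0.0, -0.0, -0.001]
```

View pics/c1.png

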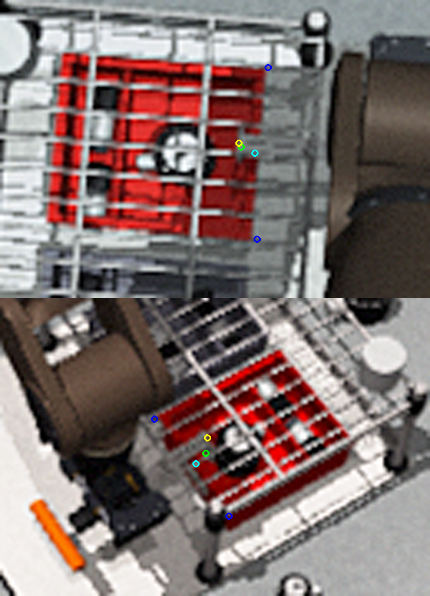

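The crop shows the red tote's front rim lined up with my lip estimate to within about 2 mm. The blade is about 8 mm behind the wall's inner face and well short of the encoder. I'll go 5 mm further in and then lower it.

Emit:
send_rows --moves '[[[0,-0.017,0,0,0,0],[0,-0.017,0.02,0,0,0],[0,-0.017,0.05,0,0,0],[0,-0.017,0.08,0,0,0],[0,-0.017,0.11,0,0,0],[0,-0.017,0.13,0,0,0],[0,-0.017,0.141,0,0,0],[0,-0.017,0.141,0,0,0],[0,-0.017,0.141,0,0,0]]]'

```text
t: 9.02
eef_pos: [645.9, 28.5, 68.9]
tcp_rot: [-3.142, 0.0, -0.041]
ft_force: [-0.4, -0.4, -2.4]
opening: 0.249
```

```bash
python3 - <<'E'
from h import *
s=env.state();p=s['eef_pos'];print(s['t'],p,s['tcp_rot'],s['opening'],s['ft_force'],s['moment'])
a=-.04;u=np.array([-np.sin(a),np.cos(a),0])
plan(*[(*(p-d*u),a) for d in (20,200)])
E
```

```text
9.0167 [645.87983041  28.51282018  68.88810621] [-3.14152954e+00  1.66984128e-04 -4.13307106e-02] 0.24927207615423225 [-0.37752987 -0.38885685 -2.35092387] [-0.15048656  0.09062088  0.03373067]
(np.float64(645.0800437298682), np.float64(8.528818043480786), np.float64(68.88810620826868), -0.04) [0.0, 0.067, -0.0, -0.0, 0.0, -0.001]
(np.float64(637.8819635762741), np.float64(-171.32720115549523), np.float64(68.88810620826868), -0.04) [0.001, 0.667, -0.0, -0.0, 0.0, -0.001]
```

Emit:
send_rows --moves '[[[0,0.01,0,0,0,0],[0,0.02,0,0,0,0],[0,0.03,0,0,0,0],[0,0.04,0,0,0,0],[0,0.053,0,0,0,0],[0,0.07,0,0,0,0],[0,0.092,0,0,0,0],[0,0.117,0,0,0,0],[0,0.143,0,0,0,0],[0,0.167,0,0,0,0],[0,0.186,0,0,0,0],[0,0.2,0,0,0,0]]]'

```text
t: 10.02
eef_pos: [643.3, -31.6, 69.2]
tcp_rot: [-3.141, -0.0, -0.042]
ft_force: [-0.2, 4.6, -1.7]
opening: 0.251
```

```bash
python3 - <<'E'
from h import *
s=env.state();p=s['eef_pos'];print(s['t'],p,s['tcp_rot'],s['opening'],s['ft_force'],s['moment'])
im,K,T=cam('top'); k=512/800
print('motor rear end',[at_z((x*k,y*k),K,T,83).round() for x,y in [(585,247),(585,287)]],'front',at_z((660*k,266*k),K,T,60).round())
d=np.load('w1.npz'); print([at_z(q,d['K'],d['T'],83).round() for q in [(397,222),(362,205)]])
for r in env.outline_of('top','motor_mid')[:2]:
    ys,xs=np.nonzero(r['region']); print(r['confidence'],xs.min(),xs.max(),ys.min(),ys.max(),at_z((xs.min(),ys.mean()),K,T,83),at_z((xs.mean(),ys.max()),K,T,83))
r=env.outline_of('top','tote')
for q in r[:2]:
    ys,xs=np.nonzero(q['region']); print('tote',q['confidence'],[at_z(b,K,T,81).round().tolist()[:2] for b in cv2.boxPoints(cv2.minAreaRect(np.c_[xs,ys].astype(np.float32)))])
for q in env.look_for('top','encoder_mid')[:3]: print('enc',at_z(q['xy'],K,T,64).round(),q['confidence'])
f=im[100:230,150:350]; save(cv2.resize(f,(600,390),interpolation=cv2.INTER_CUBIC),'c2.png')
E
```

```text
10.0167 [643.30973775 -31.6255923   69.17957532] [-3.14086647e+00 -1.43554612e-04 -4.18763141e-02] 0.25106246277766087 [-0.20721586  4.61414202 -1.67881825] [ 0.97407036 -0.04924278 -0.03055779]
motor rear end [array([ 716., -276.,   83.]), array([ 637., -277.,   83.])] front [ 684. -432.   60.]
[array([ 641., -276.,   83.]), array([ 597., -270.,   83.])]
0.94 370 429 157 184 [ 674.93810942 -262.92148184   83.        ] [ 637.25681345 -345.05111759   83.        ]
0.32 138 319 127 272 [584.24812083 445.82437955  83.        ] [356.15834837 230.44761959  83.        ]
tote 0.89 [[306.0, 719.0], [481.0, 620.0], [395.0, 471.0], [222.0, 571.0]]
tote 0.67 [[570.0, 293.0], [735.0, 287.0], [726.0, 100.0], [561.0, 108.0]]
enc [535. 507.  64.] 0.84
enc [635. 166.  64.] 0.74
enc [819. 162.  64.] 0.71
```

View pics/c2.png

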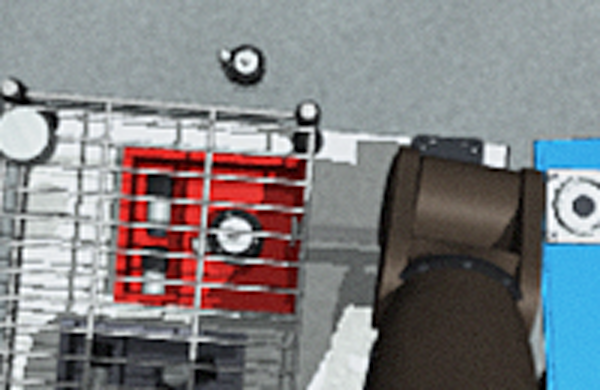

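The tote is following, with a drag force of about 4.6 N and the encoder upright. There's about 138 mm still to go.

Emit:
send_rows --moves '[[[0,0.012,0,0,0,0],[0,0.034,0,0,0,0],[0,0.066,0,0,0,0],[0,0.104,0,0,0,0],[0,0.144,0,0,0,0],[0,0.184,0,0,0,0],[0,0.224,0,0,0,0],[0,0.264,0,0,0,0],[0,0.304,0,0,0,0],[0,0.344,0,0,0,0],[0,0.376,0,0,0,0],[0,0.4,0,0,0,0]]]'

```text
t: 11.22
eef_pos: [638.2, -151.8, 68.9]
tcp_rot: [-3.141, 0.0, -0.042]
ft_force: [0.5, 6.0, -1.2]
opening: 0.249
```

Emit:
send_rows --moves '[[[0,0.02,0,0,0,0],[0,0.038,0,0,0,0],[0,0.052,0,0,0,0],[0,0.06,0,0,0,0],[0,0.06,0,0,0,0],[0,0.06,0,0,0,0]]]'

```text
t: 11.72
eef_pos: [637.7, -169.7, 69.1]
tcp_rot: [3.141, -0.0, -0.041]
ft_force: [-0.5, 0.0, -1.8]
opening: 0.252
```

```bash
python3 - <<'E'
from h import *
s=env.state();p=s['eef_pos'];print(s['t'],p,s['tcp_rot'],s['opening'],s['ft_force'])
im,K,T=cam('top'); 
for q in env.outline_of('top','tote')[:2]:
    ys,xs=np.nonzero(q['region']); print('tote',q['confidence'],[at_z(b,K,T,81).round().tolist()[:2] for b in cv2.boxPoints(cv2.minAreaRect(np.c_[xs,ys].astype(np.float32)))])
for q in env.look_for('top','encoder_mid')[:3]: print('enc',at_z(q['xy'],K,T,64).round(),q['confidence'])
im2,K2,T2=cam('side')
for q in env.look_for('side','encoder_mid')[:3]: print('enc side',at_z(q['xy'],K2,T2,64).round(),q['confidence'])
f=im[110:230,190:370]; save(np.hstack([cv2.resize(f,(396,264),interpolation=cv2.INTER_CUBIC),cv2.resize(im2[140:260,180:360],(396,264),interpolation=cv2.INTER_CUBIC)]),'c3.png')
E
```

```text
11.7167 [ 637.74211277 -169.70500579   69.08767279] [ 3.14090646e+00 -4.09256320e-04 -4.11394175e-02] 0.2520343288027728 [-0.52511671  0.04260493 -1.83880377]
tote 0.85 [[563.0, 154.0], [725.0, 151.0], [721.0, -42.0], [559.0, -37.0]]
tote 0.58 [[308.0, 716.0], [477.0, 615.0], [390.0, 472.0], [222.0, 573.0]]
enc [536. 505.  64.] 0.93
enc [827. 157.  64.] 0.62
enc [633.  32.  64.] 0.61
enc side [555. 515.  64.] 0.85
enc side [651.  33.  64.] 0.71
enc side [ 704. -190.   64.] 0.38
```

View pics/c3.png

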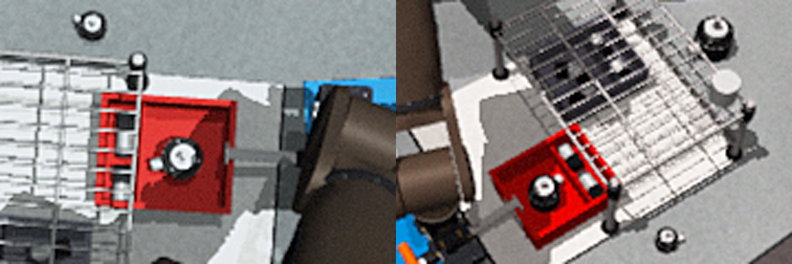

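The tote is flat on the ledge. The encoder is upright and clear of the deck, at about (640,35). Next I unhook and carry the hook back to where it lay.

Emit:
send_rows --moves '[[[0,-0.012,0,0,0,0],[0,-0.02,-0.02,0,0,0],[0,-0.02,-0.06,0,0,0],[0,-0.02,-0.12,0,0,0],[0,-0.02,-0.18,0,0,0],[0,-0.02,-0.25,0,0,0],[0,-0.02,-0.31,0,0,0],[0,-0.02,-0.34,0,0,0],[0,-0.02,-0.34,0,0,0]]]'

```text
t: 12.72
eef_pos: [638.7, -163.5, 174.0]
tcp_rot: [3.14, -0.004, -0.041]
ft_force: [1.4, -0.0, -2.7]
opening: 0.249
```

```bash
python3 - <<'E'
from h import *
s=env.state();p=s['eef_pos'];print(s['t'],p,s['tcp_rot'],s['opening'],s['ft_force'])
plan((468.4,-359.7,130,.351),(468.4,-359.7,40,.351),(468.4,-359.7,15.5,.351))
E
```

```text
12.7167 [ 638.6914327  -163.49045903  174.02209597] [ 3.14032425 -0.00418765 -0.04118887] 0.24896018066990608 [ 1.38494004 -0.01453361 -2.72277414]
(468.4, -359.7, 130, 0.351) [-0.541, 0.677, 0.145, 0.001, -0.002, -0.25]
(468.4, -359.7, 40, 0.351) [-0.542, 0.676, 0.445, 0.001, -0.002, -0.25]
(468.4, -359.7, 15.5, 0.351) [-0.542, 0.676, 0.527, 0.001, -0.002, -0.25]
```

Emit:
send_rows --moves '[[[-0.05,0.05,0,0,0,-0.03],[-0.13,0.15,0,0,0,-0.07],[-0.22,0.26,0,0,0,-0.12],[-0.31,0.37,0,0,0,-0.17],[-0.4,0.48,0.03,0,0,-0.22],[-0.48,0.58,0.08,0,0,-0.25],[-0.53,0.65,0.14,0,0,-0.25],[-0.542,0.676,0.2,0,0,-0.25],[-0.542,0.676,0.27,0,0,-0.25],[-0.542,0.676,0.34,0,0,-0.25],[-0.542,0.676,0.38,0,0,-0.25],[-0.542,0.676,0.38,0,0,-0.25]]]'

```text
t: 13.72
eef_pos: [466.0, -358.2, 54.2]
tcp_rot: [-3.137, 0.002, 0.351]
ft_force: [-0.6, -0.5, -2.8]
opening: 0.25
```

```bash
python3 - <<'E'
from h import *
s=env.state();p=s['eef_pos'];print(s['t'],p,s['tcp_rot'],s['opening'],s['ft_force'])
plan((468.4,-359.7,15.3,.351))
E
```

```text
13.7167 [ 465.96431208 -358.23738519   54.19139338] [-3.13720412e+00  2.04243273e-03  3.51276378e-01] 0.2498375930917634 [-0.5907377  -0.4995894  -2.81678438]
(468.4, -359.7, 15.3, 0.351) [0.006, 0.008, 0.13, -0.003, 0.001, 0.0]
```

Emit:
send_rows --moves '[[[0,0,0.04,0,0,0],[0,0,0.08,0,0,0],[0,0,0.11,0,0,0],[0,0,0.12,0,0,0],[0,0,0.12,0,0,0],[0,0,0.12,0,0,0]]]'

```text
t: 14.22
eef_pos: [467.2, -359.2, 21.1]
tcp_rot: [3.142, -0.0, 0.351]
ft_force: [-0.3, 0.5, -2.7]
opening: 0.249
```

Emit:
send_rows --moves '[[[0,0,0.01,0,0,0],[0,0,0.017,0,0,0],[0,0,0.019,0,0,0],[0,0,0.019,0,0,0],[0,0,0.019,0,0,0]]]'

```text
t: 14.63
eef_pos: [467.1, -359.2, 15.4]
tcp_rot: [3.142, -0.0, 0.351]
ft_force: [-0.3, -0.5, -2.2]
opening: 0.252
```

Emit:
send_rows --moves '[[[0,0,0,0,0,0],[0,0,0,0,0,0],[0,0,0,0,0,0],[0,0,0,0,0,0],[0,0,0,0,0,0],[0,0,0,0,0,0],[0,0,0,0,0,0],[0,0,0,0,0,0]]]' --grip 0.1

```text
t: 15.3
eef_pos: [467.0, -359.2, 15.3]
tcp_rot: [-3.142, -0.0, 0.351]
ft_force: [0.6, -0.6, -0.3]
opening: 0.448
```

```bash
python3 - <<'E'
from h import *
s=env.state();p=s['eef_pos'];print(s['t'],p,s['tcp_rot'],s['opening'],s['ft_force'])
plan((467,-359,150,.351),(560,-200,230,.15),(636,-25,220,-.04))
E
```

```text
15.3 [ 467.04803285 -359.24465313   15.30074664] [-3.14156629e+00 -9.83408801e-05  3.51246950e-01] 0.4484519719211455 [ 0.63913946 -0.64007906 -0.28720187]
(467, -359, 150, 0.351) [0.0, -0.001, -0.449, -0.0, -0.0, 0.0]
(560, -200, 230, 0.15) [0.474, -0.392, -0.716, -0.0, -0.0, 0.128]
(636, -25, 220, -0.04) [0.912, -0.852, -0.682, -0.0, -0.0, 0.249]
```

Emit:
send_rows --moves '[[[0,0,-0.06,0,0,0],[0,0,-0.16,0,0,0],[0,0,-0.29,0,0,0],[0.03,-0.03,-0.42,0,0,0.02],[0.12,-0.11,-0.54,0,0,0.05],[0.22,-0.2,-0.64,0,0,0.09],[0.32,-0.3,-0.68,0,0,0.13],[0.42,-0.4,-0.68,0,0,0.17],[0.52,-0.5,-0.68,0,0,0.21],[0.62,-0.6,-0.68,0,0,0.249],[0.72,-0.7,-0.68,0,0,0.249],[0.82,-0.78,-0.68,0,0,0.249]]]' --grip -0.7

```text
t: 16.3
eef_pos: [609.0, -68.4, 219.6]
tcp_rot: [-3.142, -0.0, -0.04]
ft_force: [0.6, -0.6, -0.7]
opening: 0.849
```

Emit:
send_rows --moves '[[[0.02,-0.08,0,0,0,0],[0.04,-0.11,0,0,0,0],[0.04,-0.11,0,0,0,0],[0.04,-0.11,0,0,0,0],[0.04,-0.11,0,0,0,0]]]'

```text
t: 16.72
eef_pos: [621.6, -39.5, 219.2]
tcp_rot: [3.141, 0.0, -0.041]
ft_force: [-0.1, -0.0, -0.2]
opening: 0.851
```

```bash
python3 - <<'E'
from h import *
s=env.state();p=s['eef_pos'];print(s['t'],p,s['tcp_rot'],s['opening'],s['ft_force'])
im,K,T=cam('wrist'); save(im,'w3.png'); np.savez('w3',K=K,T=T)
for q in env.outline_of('wrist','encoder_mid')[:2]:
    ys,xs=np.nonzero(q['region']); print('enc',q['confidence'],q['xy'],xs.min(),xs.max(),ys.min(),ys.max(),at_z(q['xy'],K,T,60).round(1))
E
```

```text
16.7167 [621.63486434 -39.46281339 219.2194082 ] [ 3.14145947e+00  3.51932782e-04 -4.08726333e-02] 0.8507784284582828 [-0.11076429 -0.04066186 -0.22441458]
```

View pics/w3.png

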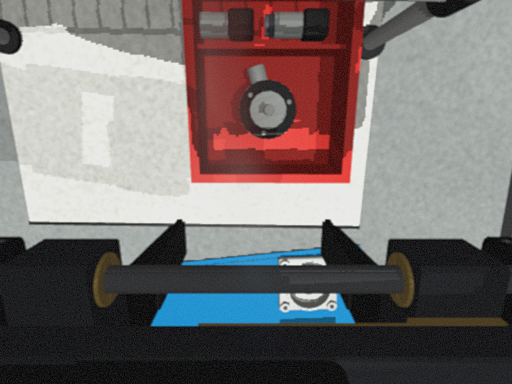

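The wrist view shows the encoder upright at (268,110) px. It's about centred between the tote's side walls, with its connector pointing up and to the left at (256,72). The tote's front and side walls are clear of the fingers.

```bash
python3 - <<'E'
from h import *
d=np.load('w3.npz');K,T=d['K'],d['T']
print('shaft',at_z((270,109.5),K,T,94),'flange',at_z((268,109),K,T,74),'housing',at_z((268.5,110),K,T,64))
print('L/R',at_z((241,110),K,T,62),at_z((296,110),K,T,62))
c=at_z((256,72),K,T,45); print('conn',c)
print('inner walls',at_z((196,110),K,T,81),at_z((353,110),K,T,81))
m=(at_z((270,109.5),K,T,94)+at_z((268,109),K,T,74)+at_z((268.5,110),K,T,64))/3
print(m)
plan((m[0],m[1],140,-.04),(m[0],m[1],40,-.04))
E
```

```text
shaft [639.40335272  33.99200523  94.        ] flange [638.55069473  34.62542458  74.        ] housing [639.49705809  33.70167939  64.        ]
L/R [611.90750801  34.83153153  62.        ] [667.28331335  32.58398743  62.        ]
conn [628.61022558  72.01140595  45.        ]
inner walls [570.01700353  36.43606282  81.        ] [718.6925881   30.40174997  81.        ]
[639.15036851  34.10636973  77.33333333]
(np.float64(639.1503685138981), np.float64(34.10636973499055), 140, -0.04) [0.048, -0.248, 0.265, 0.0, -0.0, -0.001]
(np.float64(639.1503685138981), np.float64(34.10636973499055), 40, -0.04) [0.048, -0.248, 0.598, 0.0, -0.0, -0.001]
```

Emit:
send_rows --moves '[[[0.048,-0.1,0.05,0,0,0],[0.048,-0.2,0.12,0,0,0],[0.048,-0.248,0.2,0,0,0],[0.048,-0.248,0.26,0,0,0],[0.048,-0.248,0.26,0,0,0],[0.048,-0.248,0.34,0,0,0],[0.048,-0.248,0.42,0,0,0],[0.048,-0.248,0.5,0,0,0],[0.048,-0.248,0.56,0,0,0],[0.048,-0.248,0.59,0,0,0],[0.048,-0.248,0.598,0,0,0],[0.048,-0.248,0.598,0,0,0]]]'

```text
t: 17.82
eef_pos: [639.8, 34.9, 40.5]
tcp_rot: [-3.142, -0.0, -0.041]
ft_force: [0.2, 0.0, 1.1]
opening: 0.852
```

Emit:
send_rows --moves '[[[0,0,0,0,0,0],[0,0,0,0,0,0],[0,0,0,0,0,0],[0,0,0,0,0,0],[0,0,0,0,0,0],[0,0,0,0,0,0],[0,0,0,0,0,0],[0,0,0,0,0,0]]]' --grip 1

```text
t: 18.48
eef_pos: [639.5, 35.7, 40.6]
tcp_rot: [3.142, -0.0, -0.04]
ft_force: [-2.1, -0.2, 6.9]
opening: 0.603
```

```bash
python3 - <<'E'
from h import *
s=env.state();p=s['eef_pos'];print(s['t'],p,s['tcp_rot'],s['opening']*95,s['ft_force'],s['moment'])
im,K,T=cam('side'); q=proj(p,K,T).astype(int); print(q)
E
```

```text
18.4833 [639.5218033   35.74876019  40.6330927 ] [ 3.14157526e+00 -4.98494022e-04 -3.95174423e-02] 57.259321540948704 [-2.12888505 -0.15477134  6.89058613] [-0.13969797  0.60871599  0.05948538]
[247 227]
```

Emit:
send_rows --moves '[[[0,0,0,0,0,0],[0,0,0,0,0,0],[0,0,-0.01,0,0,0],[0,0,-0.03,0,0,0],[0,0,-0.05,0,0,0],[0,0,-0.06,0,0,0],[0,0,-0.06,0,0,0]]]'

```text
t: 19.12
eef_pos: [639.8, 35.7, 58.9]
tcp_rot: [-3.142, -0.001, -0.04]
ft_force: [-0.8, -0.2, -3.8]
opening: 0.607
```

```bash
python3 - <<'E'
from h import *
s=env.state();p=s['eef_pos'];print(s['t'],p,s['tcp_rot'],s['opening']*95,s['ft_force'],s['moment'])
im,K,T=cam('side'); im2,_,_=cam('wrist'); save(np.hstack([cv2.resize(im[160:280,190:320],(416,384),interpolation=cv2.INTER_CUBIC),cv2.resize(im2,(384,384))]),'c4.png')
plan((635,34,240,-.04),(585,-100,240,.6),(565,-232,240,1.2))
E
```

```text
19.1167 [639.83397198  35.68164803  58.87732372] [-3.14152880e+00 -1.40406740e-03 -3.98666915e-02] 57.639362026356885 [-0.75774759 -0.23942521 -3.76446391] [-0.10358536  0.08892331  0.02122332]
(635, 34, 240, -0.04) [-0.014, 0.006, -0.607, -0.0, -0.0, 0.0]
(585, -100, 240, 0.6) [-0.163, 0.459, -0.607, -0.0, -0.0, -0.407]
(565, -232, 240, 1.2) [-0.212, 0.901, -0.607, 0.0, -0.0, -0.789]
```

View pics/c4.png

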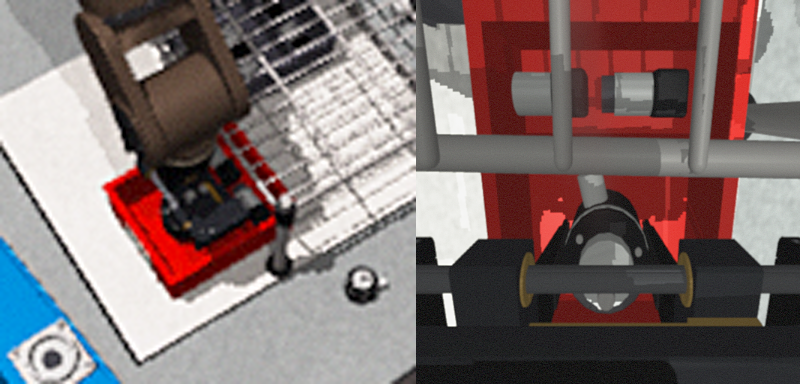

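The encoder is held upright at 57.6 mm opening with its connector clear. I'll lift it on and carry it to the free middle of the mat.

Emit:
send_rows --moves '[[[0,0.01,-0.02,0,0,0],[0,0.02,-0.06,0,0,0],[0,0.03,-0.11,0,0,0],[0,0.04,-0.17,0,0,0],[0,0.05,-0.23,0,0,-0.02],[-0.01,0.07,-0.29,0,0,-0.05],[-0.02,0.1,-0.35,0,0,-0.09],[-0.04,0.14,-0.4,0,0,-0.14],[-0.06,0.19,-0.43,0,0,-0.19],[-0.08,0.24,-0.45,0,0,-0.24],[-0.1,0.3,-0.45,0,0,-0.29],[-0.12,0.36,-0.45,0,0,-0.34]]]'

```text
t: 20.22
eef_pos: [598.8, -71.7, 194.5]
tcp_rot: [3.14, -0.001, 0.498]
ft_force: [-0.9, -0.6, -2.9]
opening: 0.599
```

```bash
python3 - <<'E'
from h import *
s=env.state();p=s['eef_pos'];print(s['t'],p,s['tcp_rot'],s['opening']*95,s['ft_force'])
plan((565,-240,190,1.2),(565,-240,60,1.2))
E
```

```text
20.2167 [598.83677895 -71.7046     194.51108139] [ 3.14049196e+00 -1.33006202e-03  4.98368037e-01] 56.89820984269137 [-0.93083893 -0.62114631 -2.88688315]
(565, -240, 190, 1.2) [-0.367, 0.439, 0.015, 0.001, -0.001, -0.447]
(565, -240, 60, 1.2) [-0.368, 0.438, 0.448, 0.001, -0.001, -0.447]
```

Emit:
send_rows --moves '[[[-0.04,0.05,0,0,0,-0.05],[-0.09,0.1,0,0,0,-0.11],[-0.14,0.16,0,0,0,-0.17],[-0.19,0.22,0,0,0,-0.23],[-0.24,0.28,0.02,0,0,-0.29],[-0.28,0.33,0.05,0,0,-0.35],[-0.32,0.38,0.1,0,0,-0.4],[-0.35,0.42,0.16,0,0,-0.43],[-0.368,0.438,0.23,0,0,-0.447],[-0.368,0.438,0.29,0,0,-0.447],[-0.368,0.438,0.33,0,0,-0.447],[-0.368,0.438,0.35,0,0,-0.447]]]'

```text
t: 21.22
eef_pos: [563.8, -238.9, 87.0]
tcp_rot: [-3.14, -0.0, 1.196]
ft_force: [0.0, 0.2, -3.2]
opening: 0.601
```

Emit:
send_rows --moves '[[[0,0,0.03,0,0,0],[0,0,0.07,0,0,0],[0,0,0.11,0,0,0],[0,0,0.14,0,0,0],[0,0,0.15,0,0,0],[0,0,0.15,0,0,0],[0,0,0.15,0,0,0]]]'

```text
t: 21.8
eef_pos: [564.5, -238.8, 42.9]
tcp_rot: [-3.142, -0.0, 1.197]
ft_force: [0.4, 1.0, -2.9]
opening: 0.604
```

Emit:
send_rows --moves '[[[0,0,0.015,0,0,0],[0,0,0.033,0,0,0],[0,0,0.048,0,0,0],[0,0,0.056,0,0,0],[0,0,0.058,0,0,0],[0,0,0.06,0,0,0],[0,0,0.06,0,0,0],[0,0,0.06,0,0,0]]]'

```text
t: 22.47
eef_pos: [564.4, -238.9, 25.0]
tcp_rot: [3.141, -0.0, 1.196]
ft_force: [-0.2, -0.7, -3.1]
opening: 0.604
```

Emit:
send_rows --moves '[[[0,0,0.002,0,0,0],[0,0,0.003,0,0,0],[0,0,0.004,0,0,0],[0,0,0.004,0,0,0],[0,0,0.004,0,0,0]]]'

```text
t: 22.88
eef_pos: [564.3, -238.9, 23.7]
tcp_rot: [3.142, -0.0, 1.196]
ft_force: [-0.5, 0.4, -3.1]
opening: 0.6
```

Emit:
send_rows --moves '[[[0,0,0.001,0,0,0],[0,0,0.002,0,0,0],[0,0,0.003,0,0,0],[0,0,0.003,0,0,0],[0,0,0.003,0,0,0]]]'

```text
t: 23.3
eef_pos: [564.4, -238.8, 23.7]
tcp_rot: [3.141, 0.0, 1.196]
ft_force: [-3.3, 0.8, 7.5]
opening: 0.604
```

Fz went from -3.1 to +7.5 N and the height held at 23.7, so the encoder is standing on the mat. Releasing it now.

Emit:
send_rows --moves '[[[0,0,-0.002,0,0,0],[0,0,-0.002,0,0,0],[0,0,-0.002,0,0,0],[0,0,-0.002,0,0,0],[0,0,-0.002,0,0,0],[0,0,-0.002,0,0,0],[0,0,-0.002,0,0,0],[0,0,-0.002,0,0,0]]]' --grip -0.7

```text
t: 23.97
eef_pos: [564.3, -238.8, 23.3]
tcp_rot: [-3.141, -0.0, 1.196]
ft_force: [0.6, 0.3, -0.1]
opening: 0.849
```

Emit:
send_rows --moves '[[[0,0,-0.03,0,0,0],[0,0,-0.09,0,0,0],[0,0,-0.17,0,0,0],[0,0,-0.27,0,0,0],[0,0,-0.38,0,0,0],[0,0,-0.5,0,0,0],[0,0,-0.6,0,0,0],[0.2,0.0,-0.66,0,0,0],[0.32,0,-0.7,0,0,0],[0.44,0,-0.7,0,0,0],[0.56,0,-0.7,0,0,0],[0.6,0,-0.7,0,0,0]]]'

```text
t: 24.97
eef_pos: [631.1, -67.1, 234.9]
tcp_rot: [3.14, -0.001, 1.199]
ft_force: [0.8, 0.3, -0.3]
opening: 0.853
```

```bash
python3 - <<'E'
from h import *
s=env.state();print(s['t'],s['eef_pos'],s['opening'],s['ft_force'])
im,K,T=cam('top')
for th,z in [('encoder_mid',64),('hook_grip',20),('tote',81),('other_tote',81),('cover',25),('motor_mid',83)]:
    print(th,[(at_z(q['xy'],K,T,z).round().tolist(),round(q['confidence'],2)) for q in env.look_for('top',th)[:4]])
im2,K2,T2=cam('side')
a=cv2.resize(im[100:300,190:450],(416,320),interpolation=cv2.INTER_CUBIC); b=cv2.resize(im2[130:330,90:330],(384,320),interpolation=cv2.INTER_CUBIC)
save(np.hstack([a,b]),'c5.png')
E
```

```text
24.9667 [631.14627425 -67.12072914 234.89625729] 0.8526136591265211 [ 0.80762671  0.3131247  -0.26443235]
encoder_mid [([538.0, 512.0, 64.0], 0.9), ([554.0, -242.0, 64.0], 0.61), ([818.0, 163.0, 64.0], 0.57)]
hook_grip [([452.0, -352.0, 20.0], 0.61)]
tote [([640.0, 56.0, 81.0], 0.72), ([345.0, 601.0, 81.0], 0.68)]
other_tote [([642.0, 65.0, 81.0], 0.66), ([474.0, 258.0, 81.0], 0.64)]
cover []
motor_mid [([673.0, -338.0, 83.0], 0.92), ([468.0, -364.0, 83.0], 0.5)]
```

View pics/c5.png

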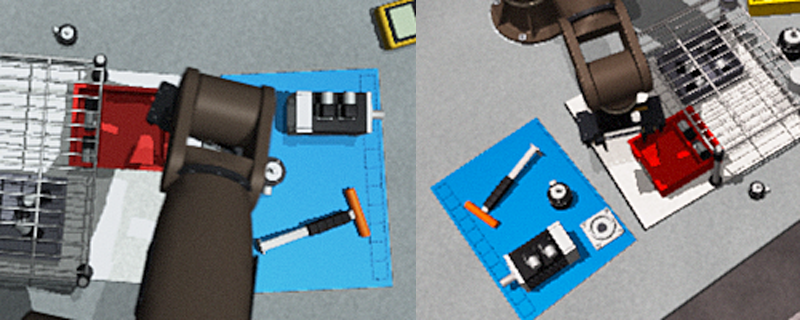

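The side view shows the encoder upright on the mat at about (560,193) in the crop. The hook is lying on the mat blade down and the red tote is flat on the ledge. The motor, cover and grey tote haven't moved, and the robot is touching nothing.

```bash
python3 -c "
from cell import env
print(env.job_done())"
```

```text
the job is handed in; nothing more can be done
None
```

The job is done and handed in at about 25 s of the 61 s allowed.

**What I did**
- I took the pull hook by its sleeve and lowered the blade inside the red tote's front wall. I then dragged the tote about 180 mm forward, with at most about 6 N in my readings.
- I put the hook back within about 2 mm of where it lay.
- I lifted the middle-sized encoder by its housing and set it down on the free middle of the mat, at about (564, -239) in world coordinates. The force reading confirmed it was standing before I let go.

**Last checks**
- **Encoder:** standing upright on the mat.
- **Hook:** lying blade down on the mat.
- **Red tote:** flat on the base board, under the ledge end of the deck.
- **Grey tote, motor and cover:** these look unmoved.
- **Robot:** touching nothing, with force readings within about 1 N of zero.

**Checks that failed or disagreed**
- The network missed the cover in the last top view because the arm hid it. The side view shows it in place.
- The network's top-view position for the encoder was about 10 mm off where I set it down. The arm hid part of it there, so I went by the release pose.
- The force peaked at about 7 N upward when I gripped the encoder, and about 7.5 N when it touched down on the mat. Both are well below the limits.

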